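Pack seven needle bottles into the round tin

ROBOT

A 6-joint arm with a two-finger parallel gripper is mounted at the origin on a cart in front of the work surface, level with it; the furniture and walls round the work are solid. World frame = base frame: x ahead of the robot, y to its left, z up, the work surface at z = 0. Lengths are in m, angles in rad, forces in N, time in s.
With the tool pointing down it reaches from about 0.275 to 0.75 m from the base axis. Payload 10.2 kg.
Tool frame: the origin (TCP) lies midway between the tips of the shut fingers; the grasp point (between the pads) lies 19 mm behind it (env.grip_depth is the distance from the TCP to the grasp point, in m); z points along the fingers, y is the line along which they close (so a half turn about z gives the same grasp; the last joint's range is limited). The gripper opens to 88 mm and grips with 3 to 60 N. Pads are 18 mm wide; open, the fingers measure 123 mm over their backs; the gripper's body (75 mm by 187 mm) begins 45 mm behind the grasp point.
Start: joints at [-1.332, 0.313, 1.498, -0, 1.331, -0.223], TCP at [0.234, -0.47, 0.239] pointing down, gripper open.
Joint ranges: [-2.94, 2.94], [-0.97, 2.17], [0.19, 2.56], [-1.23, 4.37], [0.02, 3.11], [-2.88, 2.88]. Speed limits (rad/s): [2.39, 2.39, 3.01, 3.14, 3.14, 3.14].

INTERFACE

Orientations are given as a unit quaternion [x, y, z, w].
In Python, from station import env gives the robot as it stands.
- The arm moves only by the tool send_rows, never from a script. Its arguments are lists of equal length, an entry for each row: "travel": the shift along the tool's x, y, z in cm, a list of three; "twist": the turn about the tool's z in rad. A call has 1 to 10 rows; each row shifts and turns the commanded pose from where the row before left it, along the tool's axes as they then stand; what a row does not reach is not made up. A row lasts 1/8 s, in which the tool goes at most 62.5 mm and 10.7 degrees, less where a joint would pass 70% of its speed; a pose out of reach is approached as far as the arm can. A call with a gripper value outside its range is refused whole. "gripper" is the opening, from 0 (shut) to 1 (fully open), set as the call begins (left out, the last holds). The fingers move at their own pace and stop on an object; "squeeze" is the grip in N (left out, the last holds). Time passes only in rows, so rows that do not move let the fingers close. It gives the time, the measured TCP pose, the force, the opening and the grip force at its end, in the units of the state.
- env.state(): the state, without advancing time (a new reading comes with each control period).
- env.snapshot(name): name is "side" or "top"; returns a dict with "frame" (420x560x3 uint8, red, green, blue), "intrinsics" (3x3 intrinsics, pixels), "T" (4x4, takes a point from camera to world coordinates). Camera axes: x right, y down, z forward; pixel columns grow to the right and rows downward; lengths in m; the calibration is good to about 2 mm. A picture is of the moment at which its call begins. There is no depth.
- env.job_done(): hands the job in; it is judged then, once.
The state is a dict: "clock": time; "joints": joint angles; "joint_vel": joint speeds; "effort": joint torques, N m; "eef_pos": TCP position; "tcp_rot": TCP orientation; "contact_force": force on the tool from outside, world axes, zero at the start; "ft_torque": the same for the moment, N m; "width": opening from 0.0 (shut) to 1.0 (fully open); "gripper_force": force on a finger pad.
Only numpy, scipy, OpenCV 4.12 (cv2) and the standard library are available. Lean on these libraries where they do the work, as an engineer would, in place of code of your own. Each camera call takes 0.05 s, during which the arm holds its last target. There are 200 camera calls.

TASK

Pack all seven needle-nosed bottles into the round tin so that every one stands upright on its floor: they only fit as one in the middle with six around it, so the bottle that stands out of place in the tin has to make room for the two on the bench. Do not knock any bottle over, and leave the reel, the cutters and the small black bottle where they are.

Things in the scene. Friction and masses are not known exactly. Their poses are not given: they have to be found in the camera images.
- tin_floor (a point): Centre of the inner floor of the round open metal tin, 3 mm above the bench, z up. The tin is fixed to the bench; diameter 123 mm outside, 116 mm inside, wall 3 mm. Seven bottles fit only as one in the middle and six around it, about 37.5 mm from the middle and 60 degrees apart.
- tin_rim (a point): Centre of the tin's mouth, 30 mm above the bench. At the start five bottles stand in the tin: four in neighbouring outer places about 60 degrees apart, and one (any of bottle 1 to 5) misplaced 20 to 34 mm from the middle, on the open side. Which way the open side faces varies. Between the bottles only the nozzles leave room for fingers.
- bottle_1_center (a point): One of seven identical upright bottles; point on its axis 47 mm above its underside, half-way up; z along the axis. White round body 36 mm in diameter and 47 mm high, foot bevelled 3 mm in and 4 mm up; above it a slim grey nozzle, 11 mm in diameter, up to 94 mm. About 70 g. Grasp the nozzle about 74 mm above the underside. At the start it stands in the tin.
- bottle_2_center (a point): One of seven identical upright bottles; point on its axis 47 mm above its underside, half-way up; z along the axis. White round body 36 mm in diameter and 47 mm high, foot bevelled 3 mm in and 4 mm up; above it a slim grey nozzle, 11 mm in diameter, up to 94 mm. About 70 g. Grasp the nozzle about 74 mm above the underside. At the start it stands in the tin.
- bottle_3_center (a point): One of seven identical upright bottles; point on its axis 47 mm above its underside, half-way up; z along the axis. White round body 36 mm in diameter and 47 mm high, foot bevelled 3 mm in and 4 mm up; above it a slim grey nozzle, 11 mm in diameter, up to 94 mm. About 70 g. Grasp the nozzle about 74 mm above the underside. At the start it stands in the tin.
- bottle_4_center (a point): One of seven identical upright bottles; point on its axis 47 mm above its underside, half-way up; z along the axis. White round body 36 mm in diameter and 47 mm high, foot bevelled 3 mm in and 4 mm up; above it a slim grey nozzle, 11 mm in diameter, up to 94 mm. About 70 g. Grasp the nozzle about 74 mm above the underside. At the start it stands in the tin.
- bottle_5_center (a point): One of seven identical upright bottles; point on its axis 47 mm above its underside, half-way up; z along the axis. White round body 36 mm in diameter and 47 mm high, foot bevelled 3 mm in and 4 mm up; above it a slim grey nozzle, 11 mm in diameter, up to 94 mm. About 70 g. Grasp the nozzle about 74 mm above the underside. At the start it stands in the tin.
- bottle_6_center (a point): One of seven identical upright bottles; point on its axis 47 mm above its underside, half-way up; z along the axis. White round body 36 mm in diameter and 47 mm high, foot bevelled 3 mm in and 4 mm up; above it a slim grey nozzle, 11 mm in diameter, up to 94 mm. About 70 g. Grasp the nozzle about 74 mm above the underside. At the start it stands on the bench, either to the right of the tin or between it and the robot.
- bottle_7_center (a point): One of seven identical upright bottles; point on its axis 47 mm above its underside, half-way up; z along the axis. White round body 36 mm in diameter and 47 mm high, foot bevelled 3 mm in and 4 mm up; above it a slim grey nozzle, 11 mm in diameter, up to 94 mm. About 70 g. Grasp the nozzle about 74 mm above the underside. At the start it stands on the bench, either to the right of the tin or between it and the robot.
- solder_reel: Bystander: reel of solder standing flat, 54 mm in diameter and 33 mm high, origin under its centre.
- marker_bottle: Bystander: small black bottle, 24 mm in diameter and 52 mm high, origin under its centre.
- side_cutters: Bystander: side cutters lying flat, 44x126x11 mm, origin under the centre.
There are look-alikes about, which are no part of the job. What is shaped like the part that bears bottle_2_center but red is not meant.

How it is judged:
By the outcome, as a careful person would: the job done as asked, in the order asked, and still so for the second after the job is handed in, with the robot touching nothing.
It also fails if it takes over 64 s, if anything falls off the work surface, if the arm or the gripper's body presses on something with over 40 N, if the wrist force passes 120 N, or if a joint passes its speed limit or range.

## Working session

There is one attempt and no reset: what is moved stays moved. The work goes in short steps, Python scripts to look and compute and a tool call to move; the robot and the scene stay as the last step left them, time stands still between calls to the robot, and variables do not carry over. Pictures are saved under pics/ and viewed, at most 10 in all, crops included, and the job is handed in when it is done.

Besides the shell and the picture viewer there is one more tool, called after "Call:" as name(argument=value, ...) on one line, values as JSON. send_rows: Moves the arm, as the interface text tells. Its arguments: {"type":"object","properties":{"travel":{"type":"array"},"twist":{"type":"array"},"gripper":{"type":"number"},"squeeze":{"type":"number"}},"required":["travel","twist"]}

```bash
mkdir -p pics; python3 - <<'E'
from station import env
import cv2,numpy as np
print(env.state())
for n in("top","side"):
    s=env.snapshot(n); cv2.imwrite(f"pics/{n}0.png",cv2.cvtColor(s["frame"],cv2.COLOR_RGB2BGR)); np.savez(f"pics/{n}0.npz",**s)
    print(n,s["intrinsics"].tolist(),s["T"].round(4).tolist())
print(env.grip_depth)
E
```

```text
{'clock': 0.0, 'joints': array([-1.33240197e+00,  3.13423040e-01,  1.49843530e+00,  1.06276534e-05,
        1.33098385e+00, -2.23410277e-01]), 'joint_vel': array([ 1.49378037e-03, -1.73417505e-04, -8.73018143e-04,  4.17552079e-04,
       -1.19116132e-05,  6.48476399e-04]), 'effort': array([ 2.24223294e-05, -4.02218199e+01, -2.52269572e+01,  6.93417317e-02,
        3.52191157e-02, -9.58276769e-05]), 'eef_pos': array([ 0.233849  , -0.46977026,  0.23817553]), 'tcp_rot': array([ 9.73460390e-01,  2.28854712e-01,  4.80065369e-07, -6.24791047e-04]), 'contact_force': array([0.45799063, 0.09953902, 1.38279102]), 'ft_torque': array([ 0.05726515, -0.00081722, -0.03078679]), 'gripper_force': 0.0, 'width': 0.9993005756250487}
top [[502.63786446473364, 0.0, 273.614912719851], [0.0, 502.63786446473364, 214.66207442757732], [0.0, 0.0, 1.0]] [[0.0287, -0.99, 0.1384, 0.3009], [-0.9994, -0.0308, -0.0133, -0.0064], [0.0174, -0.1379, -0.9903, 1.5863], [0.0, 0.0, 0.0, 1.0]]
side [[418.20158713107173, 0.0, 276.8428618554093], [0.0, 418.20158713107173, 209.19326594247028], [0.0, 0.0, 1.0]] [[0.9997, 0.007, 0.0251, 0.5029], [-0.0165, -0.5746, 0.8182, -0.8786], [0.0202, -0.8184, -0.5743, 0.6754], [0.0, 0.0, 0.0, 1.0]]
0.0187
```

View pics/top0.png

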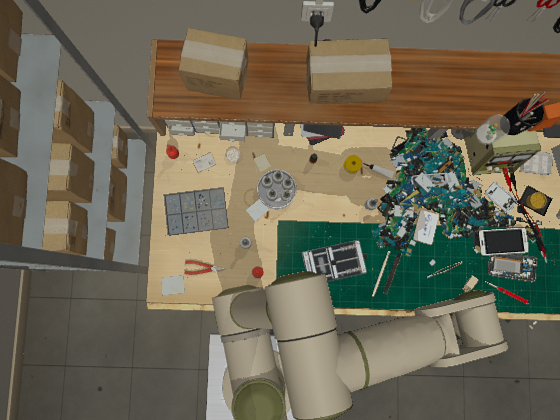

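View pics/side0.png

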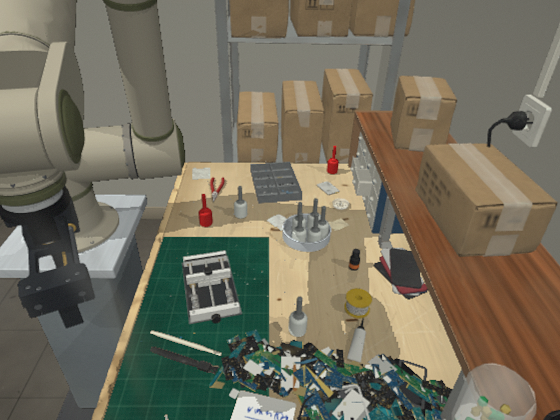

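The top view shows the tin at about (277,189), with loose bottles at about (245,242) and (371,203). In the side view the tin is at (307,232), with the bottles at (240,205) and (299,318). Next I'll zoom in.

```bash
python3 - <<'E'
import cv2,numpy as np
t=cv2.imread("pics/top0.png");s=cv2.imread("pics/side0.png")
def c(im,u,v,w,h,k):return cv2.resize(im[v:v+h,u:u+w],None,fx=k,fy=k,interpolation=cv2.INTER_CUBIC)
a=np.hstack([c(t,252,163,50,50,8),c(s,275,190,60,60,400/60)])
b=np.hstack([c(t,225,225,40,25,6.6667)[:166,:266],c(t,351,187,40,25,6.6667)[:166,:266],c(s,285,290,40,50,3.32)[:166],c(s,225,180,40,50,3.32)[:166]])
b=cv2.copyMakeBorder(b,0,0,0,800-b.shape[1],cv2.BORDER_CONSTANT)
cv2.imwrite("pics/z0.png",np.vstack([a,b]))
E
```

```text
(no output)
```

View pics/z0.png

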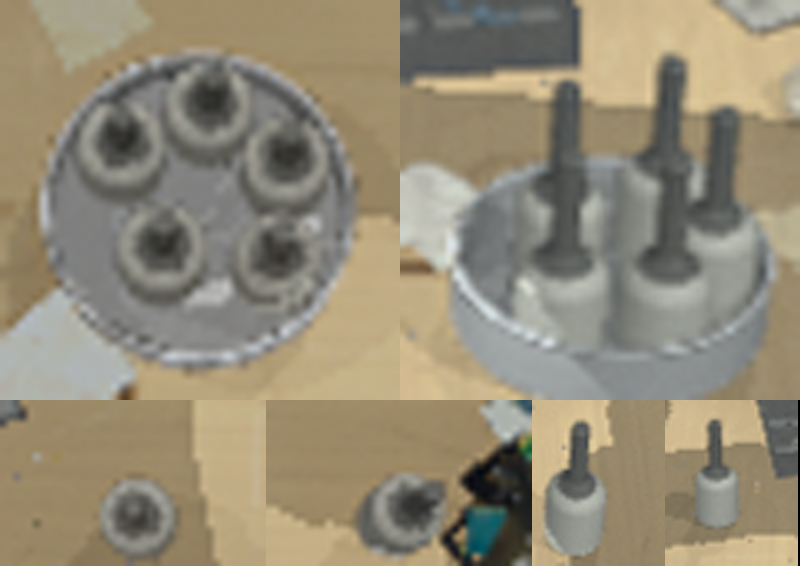

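The zoom shows four outer bottles, with shoulders in crop pixels at about (122,148), (208,108), (286,163) and (277,255). The misplaced one is at (160,248), so the open side is lower-left. I'll measure the nozzles and the rim.

```bash
cat > h.py <<'E'
import cv2,numpy as np
from scipy.optimize import least_squares
def load(n):
    s=np.load(f"pics/{n}.npz"); return s["frame"],s["intrinsics"],s["T"]
def proj(K,T,P):
    p=(np.atleast_2d(P)-T[:3,3])@T[:3,:3]; p=p@K.T; return p[:,:2]/p[:,2:]
def ray(K,T,uv,z):
    d=T[:3,:3]@np.linalg.solve(K,[*uv,1]); o=T[:3,3]; return o+d*(z-o[2])/d[2]
def dark(f,u,v,r,thr=None):
    "centroid of the dark blob near u,v (weights: darkness)"
    g=cv2.cvtColor(f,cv2.COLOR_RGB2GRAY).astype(float)
    V,U=np.mgrid[:g.shape[0],:g.shape[1]]
    m=(U-u)**2+(V-v)**2<r*r
    thr=thr or 105
    w=np.clip(thr-g,0,None)*m
    return (w*U).sum()/w.sum(),(w*V).sum()/w.sum(),w.sum()
E
python3 - <<'E'
from h import *
f,K,T=load("top0"); fs,Ks,Ts=load("side0")
g=cv2.cvtColor(f,cv2.COLOR_RGB2GRAY)
print(g[170:200:1,266:274].tolist()[:6])
t=ray(K,T,(276.2,188.6),.030); print("tin",t)
pts={"a":(267,180),"b":(278,175.5),"c":(287.5,182.5),"d":(272,193),"e":(286.5,194),"p6":(245.3,242),"p7":(372.3,202.7)}
for k,(u,v) in pts.items():
    z=.0735-(.003 if k[0]=="p" else 0)
    for _ in range(3): u,v,w=dark(f,u,v,4.6)
    P=ray(K,T,(u,v),z); d=P-t
    q=proj(Ks,Ts,[[*P[:2],z+.0235],[*P[:2],z-.0235]])
    print(k,round(u,1),round(v,1),int(w),P.round(4),"r %.1f ang %.0f"%(np.hypot(d[0],d[1])*1e3,np.degrees(np.arctan2(d[1],d[0]))),"side tip/base",q.round(1).tolist())
th=np.linspace(0,2*np.pi,9)[:-1]
print(proj(Ks,Ts,np.c_[t[0]+.0615*np.cos(th),t[1]+.0615*np.sin(th),0*th+.03]).round(1).tolist())
E
```

```text
[[143, 144, 143, 124, 145, 176, 149, 135], [143, 125, 186, 156, 115, 135, 95, 91], [158, 150, 140, 104, 86, 88, 81, 66], [135, 102, 89, 80, 102, 126, 129, 124], [94, 67, 100, 122, 128, 134, 121, 144], [73, 105, 124, 130, 132, 131, 122, 148]]
tin [ 0.60147945 -0.03301746  0.03      ]
a 266.8 180.1 989 [ 0.6186 -0.0026  0.0735] r 34.9 ang 61 side tip/base [[312.4, 197.6], [311.2, 212.8]]
b 277.9 175.2 1010 [ 0.6352 -0.0364  0.0735] r 33.9 ang -6 side tip/base [[320.4, 205.2], [318.9, 220.6]]
c 287.5 182.1 914 [ 0.6144 -0.0665  0.0735] r 35.9 ang -69 side tip/base [[313.0, 212.3], [311.7, 227.9]]
d 272.0 193.3 883 [ 0.578  -0.0197  0.0735] r 27.0 ang 150 side tip/base [[296.7, 201.2], [295.8, 216.6]]
e 286.3 194.4 831 [ 0.576  -0.0635  0.0735] r 39.7 ang -130 side tip/base [[296.9, 211.5], [296.0, 227.1]]
p6 245.1 242.3 618 [0.4258 0.0568 0.0705] r 197.3 ang 153 side tip/base [[237.1, 185.4], [237.7, 200.3]]
p7 372.9 202.6 1124 [ 0.5595 -0.33    0.0705] r 299.9 ang -98 side tip/base [[295.9, 295.0], [294.8, 312.0]]
[[329.0, 226.2], [320.2, 216.1], [303.3, 212.0], [287.2, 215.9], [280.8, 225.9], [288.5, 236.7], [306.7, 241.4], [323.8, 236.9]]
```

Allowing for the nozzle flare, the bottles lie at about 57°, -5°, -65° and -127° around the tin. The misplaced one is at 148°, r≈25 mm, and needs to move about (+21,-13) mm. I'll approach it with the fingers closing along -35°.

Call:
send_rows(travel=[[0,0,0],[0,0,0],[0,0,0],[5.2,0.26,0],[5.2,0.26,0],[5.2,0.26,0],[5.2,0.26,0],[5.2,0.26,0],[5.2,0.26,0],[5.2,0.26,0]], twist=[-0.166,-0.166,-0.166,0,0,0,0,0,0,0], gripper=0.3, squeeze=20)

```text
clock: 1.35
eef_pos: [0.4584, -0.1807, 0.2386]
tcp_rot: [0.887, 0.462, -0.0, -0.0]
contact_force: [1.3, -0.2, 0.7]
width: 0.3
gripper_force: 0.0
```

Call:
send_rows(travel=[[5.1,0.25,0],[5.1,0.25,0],[5.1,0.25,0],[5.1,0.25,0],[0,0,4],[0,0,3],[0,0,0],[0,0,0]], twist=[0,0,0,0,0,0,0,0])

```text
clock: 2.35
eef_pos: [0.5834, -0.0212, 0.1701]
tcp_rot: [0.887, 0.462, 0.001, 0.001]
contact_force: [0.3, -0.6, -0.3]
width: 0.298
gripper_force: 0.0
```

```bash
cat >> h.py <<'E'
def snap(n,tag):
    from station import env
    s=env.snapshot(n); np.savez(f"pics/{n}{tag}.npz",**s); return s["frame"],s["intrinsics"],s["T"]
def zoom(f,u,v,w,h,W,H):
    return cv2.resize(cv2.cvtColor(f,cv2.COLOR_RGB2BGR)[v:v+h,u:u+w],(W,H),interpolation=cv2.INTER_CUBIC)
def tool(st,target):
    "tool-axes shift in cm to a world target"
    from scipy.spatial.transform import Rotation as R
    return R.from_quat(st["tcp_rot"]).inv().apply(np.array(target)-st["eef_pos"])*100
def yaw(st):
    from scipy.spatial.transform import Rotation as R
    m=R.from_quat(st["tcp_rot"]).as_matrix(); return np.degrees(np.arctan2(m[1,0],m[0,0]))
E
python3 - <<'E'
from h import *
from station import env
st=env.state(); print(st["clock"],st["eef_pos"],yaw(st),st["width"],tool(st,[.5825,-.0207,.15]))
a=snap("top","1")[0]; b,K,T=snap("side","1")
print(proj(K,T,[st["eef_pos"]]))
cv2.imwrite("pics/z1.png",np.hstack([zoom(b,262,150,80,100,480,600)]))
E
```

```text
2.35 [ 0.58335361 -0.02117144  0.17005107] 54.98044575219863 0.2984944405479918 [-0.01173079 -0.10017206  2.00494171]
[[300.42598356 176.10071246]]
```

View pics/z1.png

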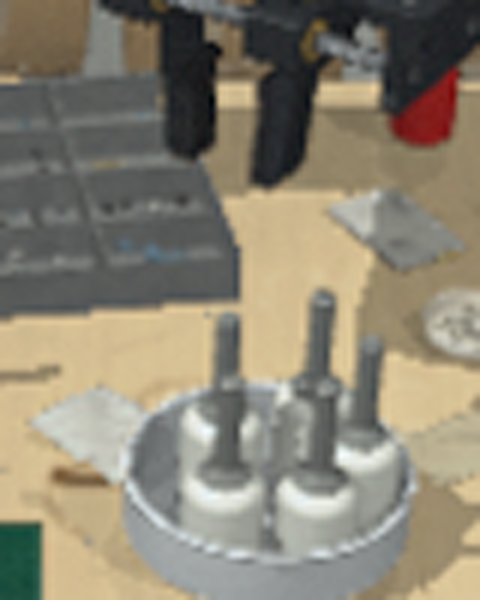

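The fingertips project to about (301,178) and the misplaced nozzle tip is at (300,202.5). Projected down, that leaves the tool centred over the nozzle to within about 1 mm. Now I'll descend and grip.

Call:
send_rows(travel=[[0,0,4],[0,0,4],[0,0,2.2],[0,0,1],[0,0,0]], twist=[0,0,0,0,0])

```text
clock: 3.08
eef_pos: [0.5832, -0.0211, 0.0573]
tcp_rot: [0.887, 0.462, 0.0, 0.0]
contact_force: [-0.1, 0.4, 0.8]
width: 0.299
gripper_force: 0.0
```

Call:
send_rows(travel=[[0,0,0],[0,0,0],[0,0,0],[0,0,0]], twist=[0,0,0,0], gripper=0, squeeze=20)

```text
clock: 3.58
eef_pos: [0.5834, -0.0211, 0.0575]
tcp_rot: [0.887, 0.462, 0.001, 0.001]
contact_force: [0.6, 0.4, 5.1]
width: 0.114
gripper_force: 20.0
```

Call:
send_rows(travel=[[0,0,-0.4],[0.03,0.6,0],[0.03,0.7,0],[0.03,0.7,0],[0.03,0.5,0],[0,0,0],[0,0,0.35],[0,0,0]], twist=[0,0,0,0,0,0,0,0])

```text
clock: 4.58
eef_pos: [0.6042, -0.0343, 0.0575]
tcp_rot: [0.887, 0.462, 0.0, 0.0]
contact_force: [0.6, -1.5, 2.5]
width: 0.115
gripper_force: 20.0
```

Call:
send_rows(travel=[[0,0,0],[0,0,0],[0,0,-4],[0,0,-5],[0,0,-5],[-0.6,-4.8,0],[-0.7,-4.9,0],[-0.7,-4.9,0],[-0.6,-4.8,0],[0,0,0]], twist=[0,0,0,0,0,0,0,0,0,0], gripper=0.3)

```text
clock: 5.82
eef_pos: [0.4282, 0.0569, 0.1975]
tcp_rot: [0.887, 0.462, -0.0, -0.0]
contact_force: [0.6, 0.5, 0.2]
width: 0.3
gripper_force: 0.0
```

```bash
python3 - <<'E'
from h import *
from station import env
st=env.state(); print(st["clock"],st["eef_pos"])
f,K,T=snap("top","2"); b,Kb,Tb=snap("side","2")
t=ray(K,T,(276.2,188.6),.030)
for k,(u,v) in {"a":(267,180),"b":(278,175.5),"c":(287.5,182.5),"d":(276.5,186),"e":(286.5,194),"p7":(372.9,202.6)}.items():
    for _ in range(3): u,v,w=dark(f,u,v,4.6)
    P=ray(K,T,(u,v),.061); d=(P-t)*1e3
    print(k,round(u,1),round(v,1),int(w),P.round(4),d.round(1),"r %.1f ang %.0f"%(np.hypot(d[0],d[1]),np.degrees(np.arctan2(d[1],d[0]))))
print(proj(Kb,Tb,[st["eef_pos"]]))
cv2.imwrite("pics/z2.png",np.hstack([zoom(f,252,163,50,50,400,400),zoom(b,225,150,100,100,400,400)]))
E
```

```text
5.825 [0.42820981 0.0568703  0.19746275]
a 266.4 179.7 285 [ 0.6225 -0.0015  0.061 ] [21.  31.5 31. ] r 37.9 ang 56
b 277.3 174.8 318 [ 0.6391 -0.0347  0.061 ] [37.6 -1.6 31. ] r 37.6 ang -3
c 286.8 181.9 331 [ 0.6175 -0.0647  0.061 ] [ 16.  -31.7  31. ] r 35.5 ang -63
d 276.0 186.4 216 [ 0.6022 -0.0317  0.061 ] [ 0.8  1.3 31. ] r 1.5 ang 60
e 286.0 193.7 228 [ 0.5803 -0.0632  0.061 ] [-21.1 -30.2  31. ] r 36.8 ang -125
p7 372.6 202.0 450 [ 0.5631 -0.3311  0.061 ] [ -38.4 -298.1   31. ] r 300.6 ang -97
[[236.64264019 149.96623531]]
```

View pics/z2.png

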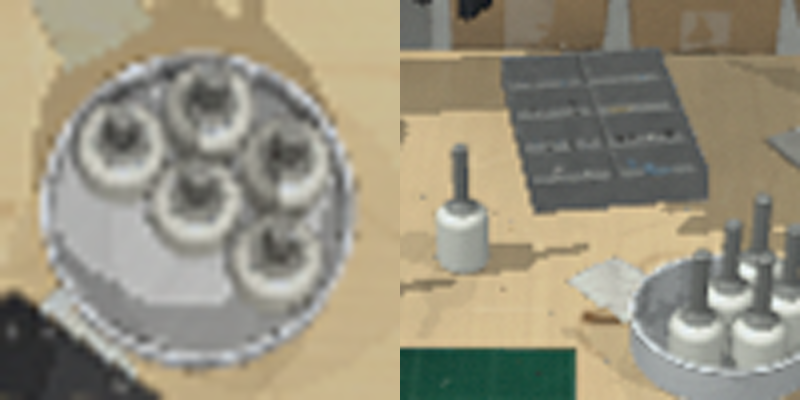

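The misplaced bottle now stands in the middle, at crop pixel (193,205), and the open slots are on the left and lower-left. Bottle 6's tip is at side pixel (240,186). I'll centre bottle 6 by gripping it in two directions at right angles.

Call:
send_rows(travel=[[0.1,0.28,0],[0,0,0],[0,0,0],[0,0,0],[0,0,0],[0,0,0],[0,0,0],[0,0,0],[0,0,0],[0,0,2]], twist=[0,0.1745,0.1745,0.1745,0.1745,0.1745,0.1745,0.1745,0.1745,0.1745], gripper=0.35)

```text
clock: 7.18
eef_pos: [0.4346, 0.0543, 0.1776]
tcp_rot: [0.953, -0.304, 0.001, -0.0]
contact_force: [0.4, 0.0, -0.5]
width: 0.353
gripper_force: 0.0
```

Call:
send_rows(travel=[[0,0,4],[0,0,4],[0,0,3],[0,0,1.2],[0,0,0]], twist=[0,0,0,0,0])

```text
clock: 7.8
eef_pos: [0.4334, 0.0546, 0.0551]
tcp_rot: [0.954, -0.301, -0.0, 0.0]
contact_force: [0.1, 0.5, -0.8]
width: 0.352
gripper_force: 0.0
```

```bash
python3 - <<'E'
from h import *
from station import env
st=env.state(); print(st["clock"],st["eef_pos"],st["joints"],yaw(st),st["contact_force"])
b,Kb,Tb=snap("side","3")
cv2.imwrite("pics/z3.png",zoom(b,215,160,50,60,500,600))
E
```

```text
7.8 [0.43343049 0.05464759 0.05505604] [-1.44043658e-01  3.82906320e-01  1.96089202e+00 -6.33953449e-06
  7.98552434e-01  2.03783626e+00] -35.0122639903071 [ 0.13553543  0.5076075  -0.80860836]
```

View pics/z3.png

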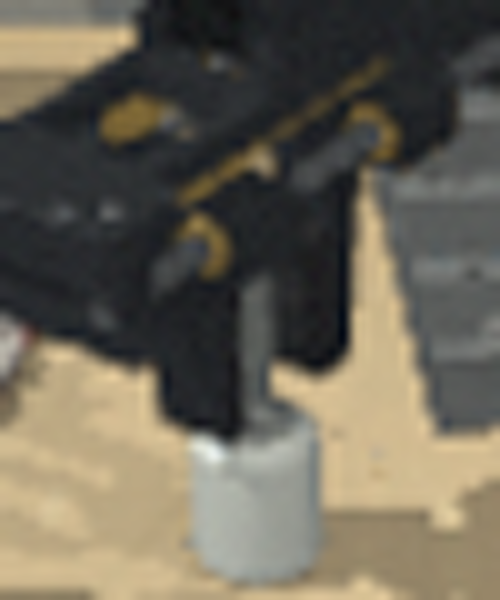

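The nozzle at (258,340) stands between the fingers, so I'll grip, open, turn back and grip again.

Call:
send_rows(travel=[[0,0,0],[0,0,0],[0,0,0],[0,0,0],[0,0,0]], twist=[0,0,0,0,0], gripper=0)

```text
clock: 8.48
eef_pos: [0.4335, 0.0549, 0.0556]
tcp_rot: [0.954, -0.301, 0.001, -0.0]
contact_force: [-0.1, 0.7, 5.7]
width: 0.113
gripper_force: 20.0
```

Call:
send_rows(travel=[[0,0,0],[0,0,0],[0,0,0],[0,0,0],[0,0,0],[0,0,0],[0,0,0],[0,0,0],[0,0,0],[0,0,0]], twist=[0,0,-0.1745,-0.1745,-0.1745,-0.1745,-0.1745,-0.1745,-0.1745,-0.1745], gripper=0.35)

```text
clock: 9.72
eef_pos: [0.4328, 0.0549, 0.055]
tcp_rot: [0.923, 0.385, -0.0, -0.0]
contact_force: [-0.0, 0.7, 0.3]
width: 0.348
gripper_force: 0.0
```

Call:
send_rows(travel=[[0,0,0],[0,0,0]], twist=[-0.175,0])

```text
clock: 9.98
eef_pos: [0.4329, 0.0549, 0.0551]
tcp_rot: [0.887, 0.461, -0.0, -0.0]
contact_force: [0.1, 0.4, -0.6]
width: 0.348
gripper_force: 0.0
```

Call:
send_rows(travel=[[0,0,0],[0,0,0],[0,0,0],[0,0,0],[0,0,0]], twist=[0,0,0,0,0], gripper=0)

```text
clock: 10.6
eef_pos: [0.433, 0.0549, 0.0552]
tcp_rot: [0.887, 0.462, -0.0, -0.0]
contact_force: [0.0, -0.5, -1.3]
width: 0.117
gripper_force: 19.9
```

Call:
send_rows(travel=[[0,0,-3],[0,0,-5],[0,0,-4],[0,0,0]], twist=[0,0,0,0])

```text
clock: 11.1
eef_pos: [0.4342, 0.0548, 0.1775]
tcp_rot: [0.887, 0.462, 0.002, 0.002]
contact_force: [-1.0, 1.0, -1.4]
width: 0.116
gripper_force: 19.9
```

```bash
python3 - <<'E'
from h import *
from station import env
st=env.state(); print(st["clock"],st["eef_pos"],yaw(st),st["width"],st["contact_force"], tool(st,[.5869,-.0005,.175]))
E
```

```text
11.1 [0.43422578 0.05478172 0.17749107] 55.019535006626064 0.11621499141019657 [-0.95949903  0.99602124 -1.42266622] [ 4.22264095 15.67715016  0.33640461]
```

Call:
send_rows(travel=[[0.9,3.5,0],[1.1,4,0],[1.1,4,0],[0.9,3.5,0],[0.3,0.78,0],[0,0,3],[0,0,0],[0,0,0],[0,0,0]], twist=[0,0,0,0,0,0,0,0,0])

```text
clock: 12.22
eef_pos: [0.5872, -0.0002, 0.1463]
tcp_rot: [0.887, 0.462, 0.001, 0.001]
contact_force: [-0.4, 0.8, -0.7]
width: 0.118
gripper_force: 19.9
```

```bash
python3 - <<'E'
from h import *
from station import env
st=env.state(); print(st["clock"],st["eef_pos"],tool(st,[.5869,-.0005,.058]))
f,K,T=snap("top","4"); b,Kb,Tb=snap("side","4")
cv2.imwrite("pics/z4.png",np.hstack([zoom(f,242,153,60,60,360,360),zoom(b,265,150,80,80,360,360)]))
E
```

```text
12.225 [ 5.87225646e-01 -2.41103637e-04  1.46320555e-01] [-0.04584038 -0.02528036  8.83199832]
```

View pics/z4.png

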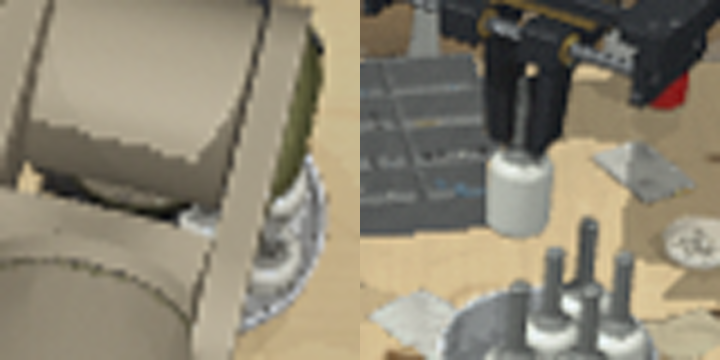

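The held bottle hangs at side-crop pixel (520,190), with the tin below right. I'll measure its offset from the tin bottles numerically in the side view.

```bash
python3 - <<'E'
from h import *
f,K,T=load("side4"); g=cv2.cvtColor(f,cv2.COLOR_RGB2GRAY).astype(float)
# nozzle columns near tips
def pt(x,y,o=4.5): return int(round(265+(x-360-0)/o)),int(round(150+y/o))
top={"a":(21,31.5),"b":(37.6,-1.6),"c":(16,-31.7),"d":(.8,1.3),"e":(-21.1,-30.2)}
off=np.array([.6034,-.0356])
tips={"e":(519,288),"d":(553,254),"a":(588,226),"b":(624,258),"c":(588,296)}
for k,(x,y) in tips.items():
    u,v=pt(x,y); us=[]
    for r in range(v,v+5):
        s=g[r,u-5:u+6]; w=np.clip(np.percentile(s,70)-s-15,0,None); w[:2]=0; w[-2:]=0
        us.append((w*np.arange(u-5,u+6)).sum()/max(w.sum(),1e-9))
    xy=off+np.array(top[k])/1e3
    q=proj(K,T,[[*xy,.097],[*xy,.050]]); vv=v+2; pu=np.interp(vv,q[:,1],q[:,0])
    print(k,v,np.round(us,1),"pred at row",round(pu,2),"diff",round(np.median(us)-pu,2))
# held body edges
tcp=np.array([.5872,-.0002,.1463]); 
for r in range(187,200,2):
    s=g[r,285:316]; d=np.diff(s); i=d[:15].argmax(); j=15+d[15:].argmin(); print(r,285+i+.5,285+j+.5,s[6:26].astype(int))
print(proj(K,T,[tcp-[0,0,.008],tcp-[0,0,.055]]))
E
```

```text
e 214 [300.5 300.2 300.2 300.1 300.2] pred at row 299.3 diff 0.93
d 206 [308.2 307.9 307.9 307.9 307.8] pred at row 307.43 diff 0.52
a 200 [315.1 315.2 315.2 315.1 315. ] pred at row 314.42 diff 0.68
b 207 [323.8 323.3 323.3 323.1 323.1] pred at row 322.4 diff 0.9
c 216 [315.8 315.9 316.  316.  316.6] pred at row 314.6 diff 1.39
187 292.5 303.5 [ 84  80 154 194 218 227 234 236 231 203 181 199 207 184 174 172 152 174
 186 183]
189 292.5 303.5 [ 85  83 152 173 182 190 200 209 209 209 204 207 205 186 167 151 141 176
 188 185]
191 292.5 305.5 [ 94  90 154 179 179 178 179 176 168 168 163 158 154 153 151 144 151 177
 188 185]
193 292.5 305.5 [ 98  87 155 179 181 177 177 175 173 170 165 159 155 153 151 141 161 187
 192 188]
195 292.5 305.5 [ 87  83 156 179 179 179 176 174 173 168 164 158 152 152 149 141 158 188
 192 191]
197 292.5 305.5 [ 88  82 152 177 179 177 175 172 170 167 160 157 154 152 146 136 181 194
 191 190]
199 292.5 313.5 [ 84  79 142 178 180 176 173 171 169 163 160 156 153 149 144 149 185 193
 191 191]
[[300.77346357 182.91345102]
 [299.78609731 198.8127272 ]]
```

Side-view residuals put the tin centre near (0.605,-0.033). The first outer slot is then about 120°, r 38, which is almost directly below. I'll lower bottle 6 while watching the force.

Call:
send_rows(travel=[[-0.06,-0.1,2],[0,0,2],[0,0,1],[0,0,1],[0,0,0]], twist=[0,0,0,0,0])

```text
clock: 12.95
eef_pos: [0.5857, -0.0002, 0.0849]
tcp_rot: [0.887, 0.462, -0.0, -0.0]
contact_force: [0.3, -0.6, -0.5]
width: 0.119
gripper_force: 19.9
```

Call:
send_rows(travel=[[0,0,0.7],[0,0,0.7],[0,0,0.5],[0,0,0],[0,0,0]], twist=[0,0,0,0,0])

```text
clock: 13.58
eef_pos: [0.5858, -0.0003, 0.0662]
tcp_rot: [0.887, 0.462, -0.0, -0.0]
contact_force: [-0.3, -0.4, -1.3]
width: 0.117
gripper_force: 20.0
```

Call:
send_rows(travel=[[0,0,0.4],[0,0,0.38],[0,0,0],[0,0,0]], twist=[0,0,0,0])

```text
clock: 14.08
eef_pos: [0.5858, -0.0003, 0.0583]
tcp_rot: [0.887, 0.462, -0.0, -0.0]
contact_force: [0.6, -0.7, -1.7]
width: 0.114
gripper_force: 20.0
```

Call:
send_rows(travel=[[0,0,0],[0,0,0],[0,0,0],[0,0,-4],[0,0,-5],[0,0,-4],[0,0,0]], twist=[0,0,0,0,0,0,0], gripper=0.28)

```text
clock: 14.95
eef_pos: [0.587, -0.0004, 0.1915]
tcp_rot: [0.887, 0.462, 0.002, 0.002]
contact_force: [0.2, 0.0, -0.8]
width: 0.281
gripper_force: 0.0
```

```bash
python3 - <<'E'
from h import *
from station import env
st=env.state(); print(st["clock"],st["eef_pos"],yaw(st),tool(st,[.565,-.332,.19]))
E
```

```text
14.95 [ 5.86984341e-01 -4.18074196e-04  1.91520072e-01] 55.02478612236069 [-28.43030283  17.20490436   0.17635458]
```

Call:
send_rows(travel=[[-4,2.4,0],[-4.1,2.5,0],[-4.1,2.5,0],[-4.1,2.5,0],[-4.1,2.5,0],[-4.1,2.5,0],[-3.72,2.44,0],[0,0,0],[0,0,0]], twist=[0,0,0,0,0,0,0,0,0])

```text
clock: 16.08
eef_pos: [0.566, -0.33, 0.1874]
tcp_rot: [0.887, 0.462, -0.0, -0.001]
contact_force: [-0.2, -0.3, 0.3]
width: 0.28
gripper_force: 0.0
```

```bash
python3 - <<'E'
from h import *
from station import env
st=env.state(); print(st["clock"],st["eef_pos"],yaw(st))
f,K,T=snap("top","5"); b,Kb,Tb=snap("side","5")
t=ray(K,T,(276.2,188.6),.030)
for k,(u,v) in {"a":(267,180),"b":(278,175.5),"c":(287.5,182.5),"d":(276.5,186),"e":(286.5,194),"p6":(266,192)}.items():
    for _ in range(3): u,v,w=dark(f,u,v,4.6)
    P=ray(K,T,(u,v),.061); d=(P-t)*1e3
    print(k,round(u,1),round(v,1),int(w),d.round(1),"r %.1f ang %.0f"%(np.hypot(d[0],d[1]),np.degrees(np.arctan2(d[1],d[0]))))
cv2.imwrite("pics/z5.png",np.hstack([zoom(f,252,163,50,50,400,400),zoom(b,270,180,80,80,400,400)]))
E
```

```text
16.075 [ 0.56603266 -0.3300484   0.18739037] 55.03331792207565
a 266.9 179.8 910 [20.7 29.9 31. ] r 36.4 ang 55
b 277.9 175.1 1083 [36.6 -3.6 31. ] r 36.8 ang -6
c 287.1 181.5 677 [ 17.3 -32.7  31. ] r 37.0 ang -62
d 276.2 185.8 656 [ 2.9  0.8 31. ] r 3.0 ang 16
e 286.1 193.5 317 [-20.4 -30.3  31. ] r 36.5 ang -124
p6 265.3 192.7 306 [-20.   33.8  31. ] r 39.2 ang 121
```

View pics/z5.png

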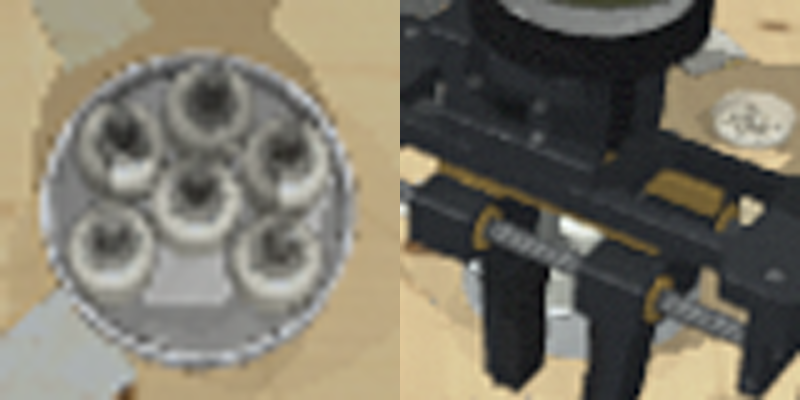

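Bottle 6 stands in its slot at crop pixel (112,248), and the remaining gap is at the lower middle-left. Bottle 6 also calibrates the tin centre at about (0.606,-0.034), so the last slot is near (0.567,-0.032). Next is bottle 7, with the same two-way centring.

Call:
send_rows(travel=[[-0.08,0.06,0],[0,0,0],[0,0,0],[0,0,0],[0,0,0],[0,0,0],[0,0,0],[0,0,0],[0,0,0],[0,0,1.2]], twist=[0,0.1745,0.1745,0.1745,0.1745,0.1745,0.1745,0.1745,0.1745,0.1745], gripper=0.35)

```text
clock: 17.42
eef_pos: [0.5667, -0.3316, 0.1773]
tcp_rot: [0.953, -0.303, 0.001, 0.0]
contact_force: [0.6, 1.4, -0.9]
width: 0.351
gripper_force: 0.0
```

Call:
send_rows(travel=[[0,0,4],[0,0,3],[0,0,0],[0,0,0]], twist=[0,0,0,0])

```text
clock: 17.92
eef_pos: [0.5668, -0.3321, 0.1081]
tcp_rot: [0.954, -0.3, 0.001, 0.0]
contact_force: [0.0, 0.4, -0.2]
width: 0.35
gripper_force: 0.0
```

```bash
python3 - <<'E'
from h import *
from station import env
st=env.state(); print(st["clock"],st["eef_pos"],yaw(st),tool(st,[.566,-.331,.055]))
b,Kb,Tb=snap("side","6")
print(proj(Kb,Tb,[st["eef_pos"],[.566,-.331,.094]]))
cv2.imwrite("pics/z6.png",zoom(b,260,240,80,100,480,600))
E
```

```text
17.925 [ 0.56680815 -0.33208883  0.10807786] -34.94389530721106 [-0.1406962  -0.04413014  5.3074698 ]
[[300.27275911 290.51355142]
 [299.41241642 295.39594804]]
```

View pics/z6.png

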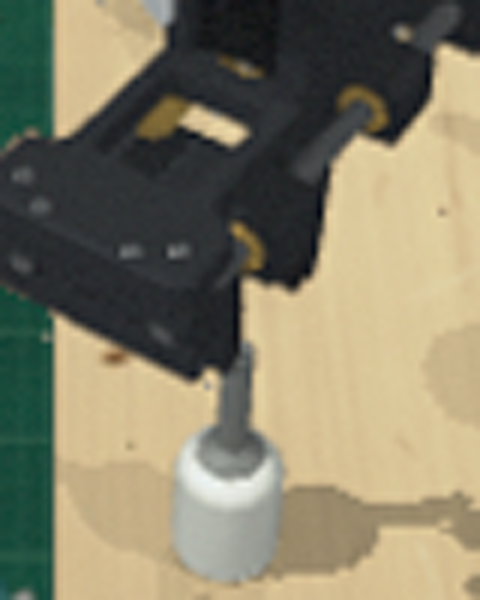

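Bottle 7's nozzle tip at (240,345) lies under the gap between the fingers, so I'll descend.

Call:
send_rows(travel=[[-0.1,0,1.5],[0,0,2],[0,0,1.8],[0,0,0]], twist=[0,0,0,0])

```text
clock: 18.48
eef_pos: [0.5648, -0.3308, 0.0518]
tcp_rot: [0.954, -0.3, -0.001, -0.001]
contact_force: [0.6, 0.4, 0.1]
width: 0.349
gripper_force: 0.0
```

Call:
send_rows(travel=[[0,0,0],[0,0,0],[0,0,0],[0,0,0],[0,0,0]], twist=[0,0,0,0,0], gripper=0)

```text
clock: 19.1
eef_pos: [0.5656, -0.3315, 0.054]
tcp_rot: [0.954, -0.3, 0.0, 0.0]
contact_force: [-0.3, -0.1, 3.9]
width: 0.114
gripper_force: 20.0
```

Call:
send_rows(travel=[[0,0,0],[0,0,0],[0,0,0],[0,0,0],[0,0,0],[0,0,0],[0,0,0],[0,0,0],[0,0,0],[0,0,0]], twist=[0,0,-0.1745,-0.1745,-0.1745,-0.1745,-0.1745,-0.1745,-0.1745,-0.1745], gripper=0.35)

```text
clock: 20.35
eef_pos: [0.5652, -0.3312, 0.0531]
tcp_rot: [0.923, 0.386, -0.0, -0.0]
contact_force: [0.9, -0.2, 0.0]
width: 0.351
gripper_force: 0.0
```

Call:
send_rows(travel=[[0,0,0],[0,0,0]], twist=[-0.175,0])

```text
clock: 20.6
eef_pos: [0.5653, -0.3312, 0.0532]
tcp_rot: [0.887, 0.461, -0.0, -0.0]
contact_force: [0.8, 0.6, -0.7]
width: 0.353
gripper_force: 0.0
```

Call:
send_rows(travel=[[0,0,0],[0,0,0],[0,0,0],[0,0,0],[0,0,0]], twist=[0,0,0,0,0], gripper=0)

```text
clock: 21.22
eef_pos: [0.5653, -0.3313, 0.0534]
tcp_rot: [0.887, 0.462, -0.0, -0.0]
contact_force: [-0.2, 0.5, -0.3]
width: 0.116
gripper_force: 20.0
```

Call:
send_rows(travel=[[0,0,-3],[0,0,-5],[0,0,-4],[0,0,0],[0,0,0]], twist=[0,0,0,0,0])

```text
clock: 21.85
eef_pos: [0.565, -0.331, 0.1723]
tcp_rot: [0.887, 0.462, -0.0, -0.001]
contact_force: [-0.0, -0.1, -1.6]
width: 0.113
gripper_force: 20.0
```

```bash
python3 - <<'E'
from h import *
from station import env
st=env.state(); print(st["clock"],st["eef_pos"],yaw(st),st["width"],st["contact_force"], tool(st,[.5671,-.0324,.175]))
E
```

```text
21.85 [ 0.56501462 -0.33102905  0.17227189] 55.04306507310625 0.11312275242490488 [-0.04897672 -0.09783165 -1.57514908] [ 24.59465747 -16.93979839  -0.2388959 ]
```

Call:
send_rows(travel=[[3,-2.1,-1],[4,-2.8,0],[4,-2.8,0],[4,-2.8,0],[4,-2.8,0],[3.5,-2.2,0],[2.1,-1.44,0],[0,0,0],[0,0,0],[0,0,0]], twist=[0,0,0,0,0,0,0,0,0,0])

```text
clock: 23.1
eef_pos: [0.5674, -0.0336, 0.183]
tcp_rot: [0.887, 0.462, -0.0, -0.0]
contact_force: [-0.2, -0.0, -0.2]
width: 0.117
gripper_force: 20.0
```

```bash
python3 - <<'E'
from h import *
from station import env
st=env.state(); print(st["clock"],st["eef_pos"],yaw(st),st["width"], tool(st,[.5671,-.0324,.108]))
E
```

```text
23.1 [ 0.56735813 -0.03363896  0.18299821] 54.973931848633804 0.11651140918224498 [ 0.08910105 -0.08788538  7.49984476]
```

Call:
send_rows(travel=[[0.09,-0.09,3],[0,0,3],[0,0,1.5],[0,0,0],[0,0,0.5],[0,0,0.5],[0,0,0.3],[0,0,0]], twist=[0,0,0,0,0,0,0,0])

```text
clock: 24.1
eef_pos: [0.5672, -0.0313, 0.0954]
tcp_rot: [0.887, 0.462, -0.0, -0.0]
contact_force: [0.6, 0.5, -1.7]
width: 0.119
gripper_force: 20.0
```

Call:
send_rows(travel=[[0,0,0.5],[0,0,0.5],[0,0,0.5],[0,0,0],[0,0,0]], twist=[0,0,0,0,0])

```text
clock: 24.72
eef_pos: [0.5673, -0.0314, 0.0805]
tcp_rot: [0.887, 0.462, 0.0, 0.0]
contact_force: [0.1, -0.2, -0.4]
width: 0.108
gripper_force: 20.0
```

Call:
send_rows(travel=[[0,0,0.5],[0,0,0.5],[0,0,0.5],[0,0,0.5],[0,0,0.3],[0,0,0],[0,0,0]], twist=[0,0,0,0,0,0,0])

```text
clock: 25.6
eef_pos: [0.5673, -0.0314, 0.0576]
tcp_rot: [0.887, 0.462, 0.0, 0.0]
contact_force: [0.0, 0.5, -0.1]
width: 0.117
gripper_force: 20.0
```

Call:
send_rows(travel=[[0,0,0.12],[0,0,0],[0,0,0]], twist=[0,0,0])

```text
clock: 25.98
eef_pos: [0.5673, -0.0314, 0.0563]
tcp_rot: [0.887, 0.462, 0.0, 0.0]
contact_force: [0.3, 0.4, -0.9]
width: 0.115
gripper_force: 20.0
```

Call:
send_rows(travel=[[0,0,0],[0,0,0],[0,0,0],[0,0,-3],[0,0,-5],[0,0,-5],[-0.6,-4.8,0],[-0.7,-4.9,0],[-0.7,-4.9,0],[0,0,0]], twist=[0,0,0,0,0,0,0,0,0,0], gripper=0.28)

```text
clock: 27.22
eef_pos: [0.4341, 0.037, 0.1865]
tcp_rot: [0.886, 0.463, -0.0, -0.0]
contact_force: [0.5, 0.6, 0.8]
width: 0.28
gripper_force: 0.0
```

```bash
python3 - <<'E'
from h import *
from station import env
st=env.state(); print(st["clock"],st["eef_pos"],st["width"])
f,K,T=snap("top","7"); b,Kb,Tb=snap("side","7")
cv2.imwrite("pics/z7.png",np.hstack([zoom(f,252,163,50,50,400,400),zoom(b,270,185,65,65,400,400)]))
E
```

```text
27.225 [0.43412617 0.03701271 0.1865036 ] 0.2801650270187607
```

View pics/z7.png

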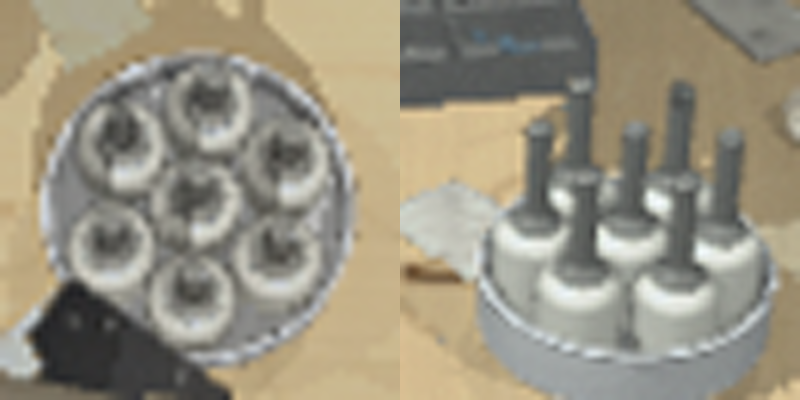

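All seven bottles stand upright in the tin: one in the middle at top-crop pixel (195,203) and six around it, with level shoulders. The robot is clear, so I'm handing the job in.

```bash
python3 -c "
from station import env
print(env.job_done())"
```

```text
the job is handed in; nothing more can be done
None
```

All seven bottles stand upright in the tin, one in the middle with six around it. The arm is clear, nothing was knocked over, and the job was handed in at about 27 s.

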